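# Pack the spice tins in the twist-lock carrier

## Task

Pack the spice tins away in the round carrier: tip each tin over until its wooden lid is on top and stand every tin lid up on the floor of the carrier base. Then put the clear cover over them with its two lugs in the two gaps of the base's collar, press it down against the sprung seal and turn it a quarter turn clockwise, seen from above, until it stops, so that it stays locked down when you let go. Do not push about or knock over the other things on the worktop.

Things in the scene. Friction and masses are not known exactly. Their poses are not given: they have to be found in the camera images.
- base: grey round carrier base, fixed to the worktop, 276 mm across; place and yaw vary. Origin: centre of its underside, on the worktop; z up. Its bayonet collar (113 to 136 mm radius, top at 36 mm) has two open gaps at the base's own +x and -x. Inside it lie the seal ring and the flat floor.
- base_floor (a point): centre of the base's flat floor, 10 mm above the worktop, on which the tins stand; free out to 98 mm radius. The closed cover's inner wall is at 104 mm radius and its ceiling 62 mm above this floor. Three tins fit in a row through the middle, 62 mm apart along their own x (10 mm between them).
- base_seal (a point): centre of the top of the black sprung seal ring (99 to 112 mm radius), 28 mm above the worktop when free; the cover's rim sits on it. It sinks straight down under load, 0.7 N per mm, at most 14 mm.
- base_gap (a point): middle of the collar's +x gap, 36 mm above the worktop (the other is opposite). Gaps are 40 mm wide. Clockwise from each gap, seen from above, the collar is hollow under a ledge whose underside is 26 mm above the worktop; a stop halts a lug about 93 degrees on from the gap's middle. Counter-clockwise of each gap the collar is solid.
- cover: clear, whitish plastic round cover, open below, loose, 0.32 kg, 216 mm across, wall 4 mm, flat top 58 mm above the rim; rim down on the worktop at the start. Origin: centre of its rim plane, z up. Laid on the seal unlocked, its origin is about 23 mm above the worktop; locked and let go it stays at 18 mm, held up against the ledges, its handle square to the line of the gaps.
- cover_handle (a point): middle of the cover's grey bar handle, 72 mm above the rim. The straight bar runs along the cover's own x: 110 mm long, 16 mm wide, 28 mm high (58 to 86 mm above the rim, standing on the flat top with no gap below).
- cover_lug (a point): the cover's lug at its own +x (a twin is at -x), both in line with the handle: 24 mm wide, 8 mm high from the rim up, out to 124 mm radius. To pass under the ledges the cover's origin must be pressed below 18 mm over the worktop (about 5 N; the seal's end at 14 mm takes about 7 N); the turn then needs about 0.7 N m.
- tin1: closed square-cornered spice tin, aluminium with a dark wooden lid; 52 (own x) by 58 (own y) by 48 mm (own z), 0.15 kg. Origin at its centre; own z points from the metal bottom to the wooden lid. At the start lying on a side face, lid to the side. May be absent.
- tin2: closed square-cornered spice tin, aluminium with a dark wooden lid; 52 (own x) by 58 (own y) by 48 mm (own z), 0.15 kg. Origin at its centre; own z points from the metal bottom to the wooden lid. At the start upside down, lid on the worktop, so it needs two quarter turns. May be absent.
- tin3: closed square-cornered spice tin, aluminium with a dark wooden lid; 52 (own x) by 58 (own y) by 48 mm (own z), 0.15 kg. Origin at its centre; own z points from the metal bottom to the wooden lid. At the start lying on a side face, lid to the side. May be absent.
- tin4: closed square-cornered spice tin, aluminium with a dark wooden lid; 52 (own x) by 58 (own y) by 48 mm (own z), 0.15 kg. Origin at its centre; own z points from the metal bottom to the wooden lid. At the start lying on a side face, lid to the side. May be absent.
- spoon: bystander: steel teaspoon 140 mm long lying among the tins. Origin: middle of its underside.
- mug: bystander: white mug, 80 mm across, 80 mm high, origin at the centre of its foot.
- jar: bystander: glass jar with wooden cap, 72 mm across, 80 mm high, origin at the centre of its foot.
- mill: bystander: turned wooden pepper pot, 50 mm across, 88 mm high, origin at the centre of its foot.
- bowl: bystander: blue bowl, 130 mm across, 50 mm high, origin at the centre of its foot.
Things that resemble listed ones, but are neither listed nor needed, are in the scene too. Leave any blue or yellow look-alike of the tin1 alone.

How it is judged:
On the way, in this order (a step that is already met when the one before it is completed fails the run):
1. every tin stands lid up on the floor of the carrier base (z of tin1 in the frame of base between 0.028 and 0.04 m and horizontal distance between each of tin1, tin2, tin3, tin4 and base below 0.085 m and angle between each of tin1, tin2, tin3, tin4's own z axis and vertical below 0.12 rad and z of tin2 in the frame of base between 0.028 and 0.04 m and z of tin3 in the frame of base between 0.028 and 0.04 m and z of tin4 in the frame of base between 0.028 and 0.04 m), for 0.2 s.
2. the cover is pressed down on the base with its lugs in the gaps (horizontal distance between cover and base below 0.008 m and z of cover in the frame of base below 0.0185 m and angle between the x axis of cover and the x axis of base, either way round below 0.35 rad).
3. the cover is turned a quarter turn clockwise under the ledges (horizontal distance between cover and base below 0.008 m and z of cover in the frame of base below 0.0205 m and angle between cover's own z axis and vertical below 0.06 rad and angle between the x axis of cover and the x axis of base, either way round above 1.3 rad), for 0.2 s.
At the end, for the whole second after the job is handed in: Each tin present stands lid up (within 0.12 rad) on the base floor, centre within 85 mm of the axis; the cover is released, at rest, level, centred within 8 mm, held down by its lugs (origin under 20.5 mm above the base underside), at least 1.3 rad from the line of the gaps (all of step 1 and all of step 3 and linear speed of cover below 0.01 m/s and angular speed of cover below 0.05 rad/s); the robot touches nothing.
It fails at once if a bystander is pushed more than 8 cm or knocked over (distance of any of spoon, mug, jar, mill, bowl from where it was at the start of the episode above 0.08 m or angle between any of mug, jar, mill, bowl's own z axis and vertical above 0.6 rad).
Of tin1, tin2, tin3, tin4 only 2 to 3 are there at a start; the rules pass over those that are not, and their reading is None.
At some moment in a run one of tin1, tin2, tin3, tin4 may be knocked a few centimetres aside while the robot is not near it.
Once in a run the grip may slacken for a moment while it holds something.
It also fails if it takes over 210 s, if anything falls off the work surface, if the arm or the gripper's body presses on something with over 40 N, if the wrist force passes 120 N, or if a joint passes its speed limit or range.

## Robot

A 6-joint arm with a two-finger parallel gripper is mounted at the origin on the work surface. World frame = base frame: x ahead of the robot, y to its left, z up, the work surface at z = 0. Lengths are in m, angles in rad, forces in N, time in s.
With the tool pointing down it reaches from about 0.3 to 0.775 m from the base axis. Payload 14.6 kg.
Tool frame: the origin (TCP) lies on the centre line of the jaws, within the pads' length; the fingertips stand 11 mm ahead of it and the grasp point (between the pads) lies 8 mm behind it (finger_overhang is the z of the fingertips in the tool frame, in m); z points along the fingers, y is the line along which they close (so a half turn about z gives the same grasp; the last joint's range is limited). The gripper opens to 94 mm and grips with 3 to 60 N. Pads are 16 mm wide; open, the fingers measure 119 mm over their backs; the gripper's body (75 mm by 177 mm) begins 78 mm behind the grasp point.
Start: joints at [-1.404, 0.3, 1.521, -0, 1.321, -0.067], TCP at [0.127, -0.535, 0.216] pointing down, gripper open.
Joint ranges: [-3.03, 3.03], [-0.79, 2.21], [0.23, 2.52], [-1.04, 4.18], [0, 3.07], [-2.55, 2.55]. Speed limits (rad/s): [2.22, 2.22, 2.57, 3.14, 3.14, 3.14].

## Interface

Orientations are given as a unit quaternion [x, y, z, w].
In Python, from station import sense, grab_frame, camera_model, finish_job, finger_overhang gives the robot as it stands.
- The arm moves only by the tool jog_arm, never from a script. Its argument "plan" is a list of rows, each an object with "travel": the shift along the tool's x, y, z in cm, a list of three; "turn": the turn about the tool's z in degrees; "grip": the finger opening in cm, from 0 to 9.4. In form: [{"travel": [tx, ty, tz], "turn": turn, "grip": grip}, ...]. A call has 1 to 5 rows; each row is the pose to reach, as a shift and turn from the pose commanded when the call began, along the tool's axes at that moment; what a row does not reach only later rows make up. A row lasts 1/10 s, in which the tool goes at most 50 mm and 8.59 degrees, less where a joint would pass 70% of its speed; a pose out of reach is approached as far as the arm can. A call with a gripper value outside its range is refused whole. The fingers move at their own pace and stop on an object; "force" is the grip in N (left out, the last holds). Time passes only in rows, so rows that repeat a pose let the fingers close. It gives the time, the measured TCP pose, the force, the opening and the grip force at its end, in the units of the state.
- sense(): the state, without advancing time (a new reading comes with each control period).
- grab_frame(name): name is "scene" or "top" or "wrist"; returns (picture, depth): 420x560x3 uint8, red, green, blue; 420x560 float32, m along the optical axis (not along the pixel's ray), 0 where there is no reading.
- camera_model(name): a dict with "vertical_fov" (degrees; the focal length in pixels is half the picture's height over the tangent of half this angle, whatever the lens; pixels are square), "cx", "cy" (the principal point, pixels), "R" (3x3) and "t" (3): a world point X has camera coordinates R X + t. Camera axes: x right, y down, z forward; pixel columns grow to the right and rows downward; lengths in m; the calibration is good to about 2 mm. A picture is of the moment at which its call begins: read the wrist's pose just before it. camera_model takes no time and is no camera call; for the wrist camera it gives the pose at the moment of the call.
- finish_job(): hands the job in; it is judged then, once.
The state is a dict: "time": time; "qpos": joint angles; "qvel": joint speeds; "joint_efforts": joint torques, N m; "position": TCP position; "ee_rot": TCP orientation; "contact_force": force on the tool from outside, world axes, zero at the start; "wrist_torque": the same for the moment, N m; "gripper_width": finger opening in m; "gripper_force": force on a finger pad.
Only numpy, scipy, OpenCV 4.12 (cv2) and the standard library are available. Lean on these libraries where they do the work, as an engineer would, in place of code of your own. Each camera call takes 0.05 s, during which the arm holds its last target. There are 200 camera calls.

## Working session

There is one attempt and no reset: what is moved stays moved. The work goes in short steps, Python scripts to look and compute and a tool call to move; the robot and the scene stay as the last step left them, time stands still between calls to the robot, and variables do not carry over. Pictures are saved under pics/ and viewed, at most 15 in all, crops included, and the job is handed in when it is done.

Besides the shell and the picture viewer there is one more tool, called after "Emit:" as name(argument=value, ...) on one line, values as JSON. jog_arm: Moves the arm, as the interface text tells. Its arguments: {"type":"object","properties":{"plan":{"type":"array"},"force":{"type":"number"}},"required":["plan"]}

```bash
ls; mkdir -p pics; cat > h.py <<'E'
import numpy as np,cv2
from station import *
def cam(n):
    m=camera_model(n); f=210/np.tan(np.radians(m['vertical_fov']/2)); return f,m['cx'],m['cy'],np.array(m['R']),np.array(m['t'])
def ray(c,u,v,z):
    f,cx,cy,R,t=c; o=-R.T@t; d=R.T@np.array([(u-cx)/f,(v-cy)/f,1.]); return o+d*(z-o[2])/d[2]
def cloud(c,D):
    f,cx,cy,R,t=c; v,u=np.mgrid[:D.shape[0],:D.shape[1]]
    P=np.stack([(u-cx)/f*D,(v-cy)/f*D,D],-1); return (P-t)@R
def proj(c,X):
    f,cx,cy,R,t=c; p=R@np.array(X)+t; return f*p[0]/p[2]+cx,f*p[1]/p[2]+cy
def save(n,img): cv2.imwrite('pics/'+n,img[:,:,::-1])
E
python3 - <<'E'
from h import *
print(sense(),finger_overhang)
for n in('top','scene'):
    m=camera_model(n);print(m)
    c=cam(n);p,D=grab_frame(n);save(n+'0.png',p);np.savez(n+'0',p=p,D=D)
E
```

```text
pics
{'time': 0.0, 'qpos': array([-1.40358865e+00,  3.00478330e-01,  1.52156628e+00,  1.00666572e-06,
        1.32068316e+00, -6.66179017e-02]), 'qvel': array([ 5.39212124e-04,  4.56967615e-04, -4.35760507e-04,  5.56418532e-05,
        9.56367020e-04,  8.72678214e-04]), 'joint_efforts': array([ 1.55539987e-03, -5.31806445e+01, -3.52734089e+01,  7.09376112e-02,
        2.44841102e-02, -9.99825852e-05]), 'position': array([ 0.12738315, -0.5347986 ,  0.21588861]), 'ee_rot': array([ 9.93173336e-01,  1.16646488e-01, -2.80462621e-05, -5.66865107e-04]), 'contact_force': array([-0.64073754,  0.07813634,  0.0096657 ]), 'wrist_torque': array([ 0.01416322, -0.00037661, -0.01389234]), 'gripper_force': 0.0, 'gripper_width': 0.09361323194723296} 0.011
{'vertical_fov': 43.844273581424055, 'cx': 279.6247146825599, 'cy': 209.69062892452035, 'R': array([[-0.00747861, -0.99985877,  0.01505035],
       [-0.99233871,  0.00556456, -0.12342174],
       [ 0.12332056, -0.01585807, -0.99224017]]), 't': array([-0.0059613 ,  0.59080092,  1.27614852])}
{'vertical_fov': 50.67429996954782, 'cx': 286.69335548127594, 'cy': 213.5947815670093, 'R': array([[-0.77718107,  0.62921545, -0.00880367],
       [ 0.45818397,  0.55622958, -0.69330809],
       [-0.4313433 , -0.54285962, -0.72058753]]), 't': array([ 0.47490226, -0.20585485,  1.31820307])}
```

View pics/top0.png

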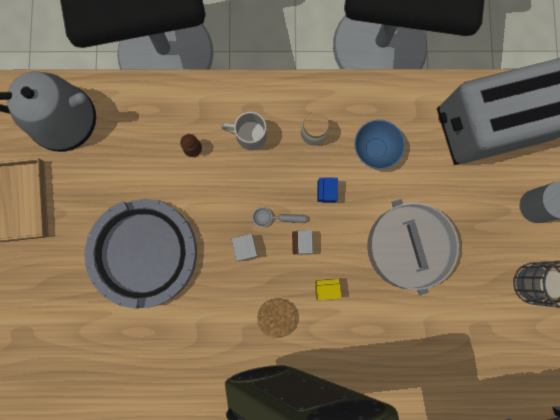

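View pics/scene0.png

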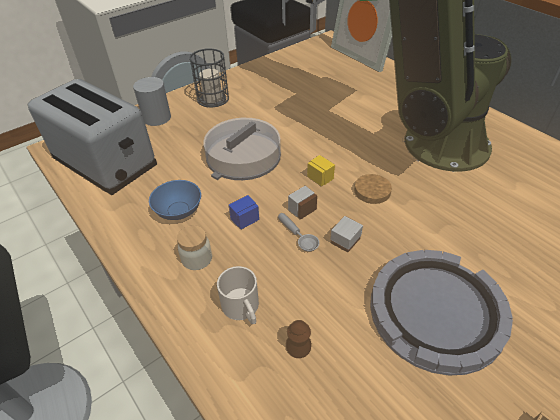

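```bash
python3 - <<'E'
from h import *
T=np.load('top0.npz');S=np.load('scene0.npz')
a=cv2.resize(S['p'][170:260,260:400],None,fx=4,fy=4,interpolation=cv2.INTER_CUBIC)
b=cv2.resize(T['p'][180:310,225:350],None,fx=3,fy=3,interpolation=cv2.INTER_CUBIC)
o=np.zeros((760,560,3),np.uint8);o[:360,:560]=a;o[365:365+390,:375]=b
save('crop.png',o[:,:]) if 0 else save('crop.png',cv2.resize(o,(442,600)))
ct=cam('top');P=cloud(ct,T['D']);z=P[...,2]
print('table z',np.median(z[280:300,180:230]))
def rect(name,r0,r1,c0,c1,zl,zh):
    m=np.zeros(z.shape,bool);m[r0:r1,c0:c1]=True;m&=(z>zl)&(z<zh)
    q=P[m];r=cv2.minAreaRect(q[:,:2].astype(np.float32));print(name,m.sum(),np.median(q[:,2]),r)
rect('tinA',225,262,288,318,.03,.07);rect('tinB',230,265,228,262,.03,.07)
rect('yellow',275,303,310,346,.03,.07);rect('blue',175,205,312,345,.03,.07)
rect('handle',200,300,365,462,.075,.1)
for n,a in dict(mug=(110,155,220,272),mill=(130,160,178,205),jar=(115,150,298,332),spoon=(205,230,250,312)).items():
    m=np.zeros(z.shape,bool);m[a[0]:a[1],a[2]:a[3]]=True;m&=z>(.006 if n=='spoon' else .02);q=P[m];print(n,q.min(0),q.max(0))
m=np.zeros(z.shape,bool);m[195:300,365:465]=True;m&=(z>.05)&(z<.066)
print('cover top',cv2.minEnclosingCircle(P[m][:,:2].astype(np.float32)))
m=np.zeros(z.shape,bool);m[190:315,75:205]=True;m&=(z>.031)&(z<.042)
q=P[m];C,r=cv2.minEnclosingCircle(q[:,:2].astype(np.float32));print('base',C,r)
d=q[:,:2]-C;rr=np.hypot(*d.T);k=(rr>.116)&(rr<.133);h=np.histogram(np.degrees(np.arctan2(d[k,1],d[k,0])),72,(-180,180))[0];print(h)
E
```

```text
table z -5.4132482710811585e-05
tinA 462 0.05123261121077007 ((0.5094188451766968, -0.06504116952419281), (0.05788062885403633, 0.04798995703458786), 1.7848246097564697)
tinB 502 0.0472200252691158 ((0.497843861579895, 0.07953846454620361), (0.05837138742208481, 0.05219399183988571), 13.014495849609375)
yellow 474 0.05085033834485743 ((0.3928302824497223, -0.12709644436836243), (0.047998588532209396, 0.0577981062233448), 4.088571071624756)
blue 471 0.051184210788009915 ((0.6427484750747681, -0.13050271570682526), (0.04804925620555878, 0.05977870523929596), 88.34418487548828)
handle 342 0.08513244390931168 ((0.4982909858226776, -0.3420746922492981), (0.10946059226989746, 0.01806402951478958), 14.614768981933594)
mug [0.42885469 0.01098924 0.0200114 ] [0.83235594 0.13728312 1.33925323]
mill [0.42885469 0.01098924 0.02004495] [0.78220228 0.23877456 1.33925323]
jar [ 0.42885469 -0.13448753  0.02053283] [0.82450174 0.01098924 1.33925323]
spoon [ 0.42885469 -0.09087187  0.00609202] [0.60410457 0.06073418 1.33925323]
cover top ((0.4979829490184784, -0.34295395016670227), 0.10898225754499435)
base (0.48629671335220337, 0.3395569324493408) 0.13764360547065735
[ 0  0  0 10 28 29 28 29 29 28 32 29 27 28 27 29 30 30 26 31 28 27 27 29
 23 29 28 32 28 23 28 27 27 26 31 16  0  0  0 15 26 29 28 26 31 28 26 26
 27 25 28 26 28 24 29 28 30 28 32 27 26 33 29 29 30 29 32 29 31 25 32 22]
```

View pics/crop.png

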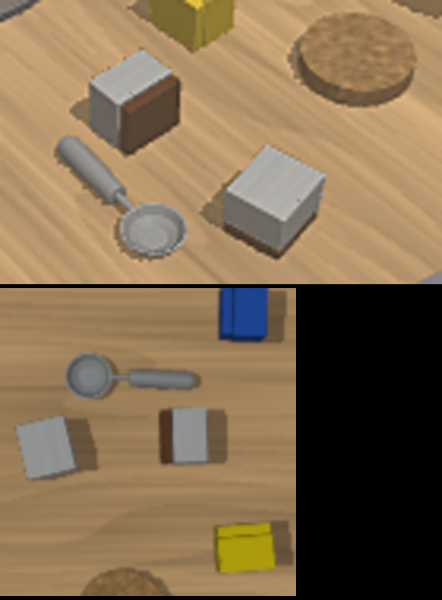

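```bash
cat >> h.py <<'E'
import json
def yaw_of():
    s=sense();x,y,z,w=s['ee_rot'];return np.degrees(np.arctan2(2*(x*y+z*w),1-2*(y*y+z*z)))
def plan(wps,start=None,step=4.5,ang=8.0):
    """wps: list of (x,y,z,yaw,grip) world m/deg; prints jog rows in calls of <=5"""
    if start is None:
        p=np.array(sense()['position'])*100;yw=yaw_of()
    else: p=np.array(start[:3])*100;yw=start[3]
    rows=[]
    q,a=p.copy(),yw
    for w in wps:
        t=np.array(w[:3])*100;n=max(1,int(np.ceil(max(np.linalg.norm(t-q)/step,abs(w[3]-a)/ang))))
        rows+=[(q+(t-q)*i/n,a+(w[3]-a)*i/n,w[4]) for i in range(1,n+1)];q,a=t,w[3]
    for i in range(0,len(rows),5):
        c,s=np.cos(np.radians(yw)),np.sin(np.radians(yw));A=np.array([[c,s,0],[s,-c,0],[0,0,-1]])
        out=[]
        for t,b,g in rows[i:i+5]:
            l=np.round(A@(t-p),1);d=round(-(b-yw));out.append({"travel":[float(v)+0. for v in l],"turn":d,"grip":g})
        print(json.dumps(out));p=p+A.T@l;yw=yw-d
    print('end',np.round(p/100,4),yw)
E
python3 -c "
from h import *
plan([(.509,-.05,.13,91.8,7.6),(.509,-.05,.018,91.8,7.6)])"
```

```text
[{"travel": [3.5, -2.7, 0.6], "turn": -6, "grip": 7.6}, {"travel": [6.9, -5.5, 1.2], "turn": -11, "grip": 7.6}, {"travel": [10.4, -8.2, 1.8], "turn": -17, "grip": 7.6}, {"travel": [13.8, -10.9, 2.5], "turn": -22, "grip": 7.6}, {"travel": [17.3, -13.7, 3.1], "turn": -28, "grip": 7.6}]
[{"travel": [4.3, -0.8, 0.6], "turn": -6, "grip": 7.6}, {"travel": [8.6, -1.6, 1.2], "turn": -11, "grip": 7.6}, {"travel": [13.0, -2.4, 1.8], "turn": -17, "grip": 7.6}, {"travel": [17.3, -3.2, 2.4], "turn": -22, "grip": 7.6}, {"travel": [21.6, -4.0, 3.0], "turn": -28, "grip": 7.6}]
[{"travel": [4.2, 1.4, 0.7], "turn": -6, "grip": 7.6}, {"travel": [8.4, 2.7, 1.3], "turn": -11, "grip": 7.6}, {"travel": [12.6, 4.0, 1.9], "turn": -17, "grip": 7.6}, {"travel": [16.8, 5.4, 2.5], "turn": -22, "grip": 7.6}, {"travel": [16.8, 5.4, 6.2], "turn": -22, "grip": 7.6}]
[{"travel": [0.0, 0.0, 3.8], "turn": 0, "grip": 7.6}, {"travel": [0.0, 0.0, 7.5], "turn": 0, "grip": 7.6}]
end [ 0.5092 -0.0504  0.0179] 91.39692980493713
```

Emit:
jog_arm(plan=[{"travel":[3.5,-2.7,0.6],"turn":-6,"grip":7.6},{"travel":[6.9,-5.5,1.2],"turn":-11,"grip":7.6},{"travel":[10.4,-8.2,1.8],"turn":-17,"grip":7.6},{"travel":[13.8,-10.9,2.5],"turn":-22,"grip":7.6},{"travel":[17.3,-13.7,3.1],"turn":-28,"grip":7.6}])

```text
time: 0.6
position: [0.2646, -0.3601, 0.185]
ee_rot: [0.935, 0.355, -0.0, -0.0]
contact_force: [0.4, -0.7, 0.0]
gripper_width: 0.0759
gripper_force: 0.0
```

Emit:
jog_arm(plan=[{"travel":[4.3,-0.8,0.6],"turn":-6,"grip":7.6},{"travel":[8.6,-1.6,1.2],"turn":-11,"grip":7.6},{"travel":[13.0,-2.4,1.8],"turn":-17,"grip":7.6},{"travel":[17.3,-3.2,2.4],"turn":-22,"grip":7.6},{"travel":[21.6,-4.0,3.0],"turn":-28,"grip":7.6}])

```text
time: 1.1
position: [0.4003, -0.1872, 0.1552]
ee_rot: [0.821, 0.571, 0.0, 0.0]
contact_force: [0.2, -0.3, 0.5]
gripper_width: 0.0763
gripper_force: 0.0
```

Emit:
jog_arm(plan=[{"travel":[4.2,1.4,0.7],"turn":-6,"grip":7.6},{"travel":[8.4,2.7,1.3],"turn":-11,"grip":7.6},{"travel":[12.6,4.0,1.9],"turn":-17,"grip":7.6},{"travel":[16.8,5.4,2.5],"turn":-22,"grip":7.6},{"travel":[16.8,5.4,2.5],"turn":-22,"grip":7.6}])

```text
time: 1.6
position: [0.5106, -0.0472, 0.1293]
ee_rot: [0.696, 0.718, -0.0, -0.001]
contact_force: [-0.4, -0.4, 0.7]
gripper_width: 0.0758
gripper_force: 0.0
```

```bash
cat >> h.py <<'E'
def look(tag):
    c=cam('wrist');p,D=grab_frame('wrist');save(tag+'.png',p);return c,p,D,cloud(c,D)
E
python3 -c "
from h import *
s=sense();print(s['position'],yaw_of(),s['gripper_width'])
c,p,D,P=look('w1')
z=P[...,2]
print(P[D>0].min(0),P[D>0].max(0))
m=(z>.044)&(z<.058)&(D>0)
print(P[m].min(0),P[m].max(0),cv2.minAreaRect(P[m][:,:2].astype(np.float32)))
"
```

```text
[ 0.5106479  -0.04718073  0.12928704] 91.78748705961327 0.07580103876000965
[ 0.2164101  -0.27307136 -0.00231597] [0.80701414 0.14597663 0.25773172]
[ 0.36453152 -0.13194431  0.04401235] [0.77046946 0.11024906 0.05524605] ((0.549243152141571, -0.08289690315723419), (0.2708646059036255, 0.3546386659145355), 53.501365661621094)
```

View pics/w1.png

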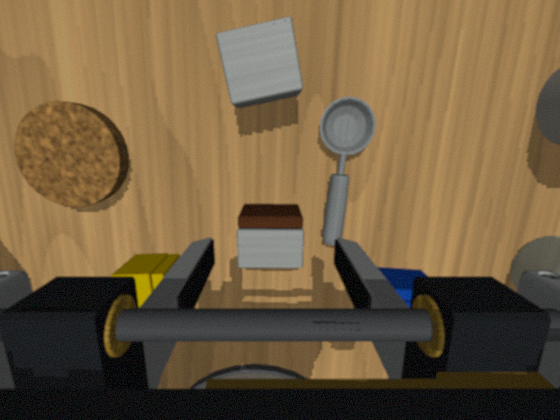

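```bash
cat >> h.py <<'E'
def rect(P,r0,r1,c0,c1,zl,zh):
    m=np.zeros(P.shape[:2],bool);m[r0:r1,c0:c1]=True;m&=(P[...,2]>zl)&(P[...,2]<zh)
    q=P[m];return m.sum(),np.median(q[:,2]),cv2.minAreaRect(q[:,:2].astype(np.float32))
E
python3 -c "
from h import *
c,p,D,P=look('w1b')
print(rect(P,195,275,225,315,.045,.06),rect(P,10,115,200,310,.042,.06))
print(sense()['position'],yaw_of())
"
```

```text
(np.int64(3525), np.float64(0.05256547454318403), ((0.5067359805107117, -0.0650312602519989), (0.057976607233285904, 0.04783037304878235), 1.5300413370132446)) (np.int64(5679), np.float64(0.048741152255924416), ((0.495161771774292, 0.07933546602725983), (0.05816882848739624, 0.05271632969379425), 13.373461723327637))
[ 0.50898463 -0.05011209  0.12988   ] 91.44622136179068
```

Emit:
jog_arm(plan=[{"travel":[0,0,4],"turn":0,"grip":7.6},{"travel":[0,0,8],"turn":0,"grip":7.6},{"travel":[0,0,11.2],"turn":0,"grip":7.6},{"travel":[0,0,11.2],"turn":0,"grip":5.0},{"travel":[0,0,11.2],"turn":0,"grip":5.0}], force=4)

```text
time: 2.2
position: [0.5092, -0.0515, 0.0194]
ee_rot: [0.699, 0.715, -0.0, 0.0]
contact_force: [-0.3, 0.3, 0.4]
gripper_width: 0.0633
gripper_force: 0.0
```

Emit:
jog_arm(plan=[{"travel":[0,0,0],"turn":0,"grip":5.0},{"travel":[0,0,0],"turn":0,"grip":5.0},{"travel":[0,0,-2],"turn":0,"grip":5.0},{"travel":[0,0,-4],"turn":0,"grip":5.0},{"travel":[0,0,-6],"turn":0,"grip":5.0}], force=4)

```text
time: 2.7
position: [0.5093, -0.0506, 0.0801]
ee_rot: [0.698, 0.716, 0.0, 0.0]
contact_force: [0.2, 0.2, -1.9]
gripper_width: 0.0579
gripper_force: 4.0
```

```bash
cat >> h.py <<'E'
def snap(tag,X,k=5,h=40,w=55):
    p,D=grab_frame('scene');u,v=map(int,proj(cam('scene'),X))
    a,b=max(0,v-h),max(0,u-w);save(tag,cv2.resize(p[a:v+h,b:u+w],None,fx=k,fy=k,interpolation=cv2.INTER_CUBIC));print(b,a)
E
python3 -c "
from h import *
s=sense();print(s['time'],s['position'],s['gripper_width'],s['gripper_force'])
snap('s1.png',[.507,-.05,.08])
"
```

```text
2.7 [ 0.50933295 -0.05064928  0.08014039] 0.05790078638088463 3.999258130788803
251 150
```

View pics/s1.png

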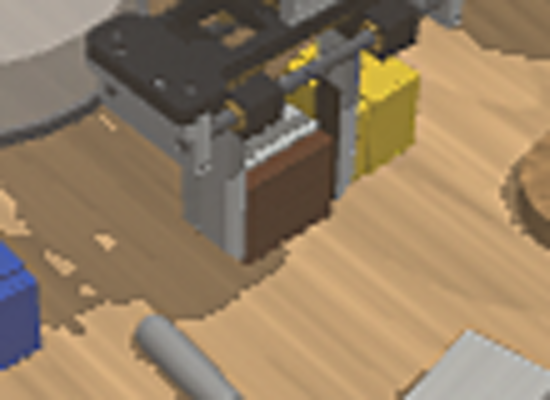

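Emit:
jog_arm(plan=[{"travel":[0,0,0],"turn":0,"grip":5.0},{"travel":[0,0,-2],"turn":0,"grip":5.0},{"travel":[0,0,0],"turn":0,"grip":5.0},{"travel":[0,0,-2],"turn":0,"grip":5.0},{"travel":[0,0,0],"turn":0,"grip":5.0}], force=3)

```text
time: 3.25
position: [0.5109, -0.0508, 0.0806]
ee_rot: [0.698, 0.716, 0.001, 0.002]
contact_force: [0.9, 0.4, -2.6]
gripper_width: 0.0577
gripper_force: 3.0
```

```bash
cat >> h.py <<'E'
def prof(tag=None):
    s=sense();c=cam('wrist');p,D=grab_frame('wrist');P=cloud(c,D)
    T=s['position'];q=P[(abs(P[...,0]-T[0])<.02)&(abs(P[...,1]-T[1])<.07)&(P[...,2]<T[2]+.05)&(P[...,2]>.006)]-T
    for a in np.arange(-.07,.07,.005):
        k=(q[:,1]>=a)&(q[:,1]<a+.005)
        if k.sum()>3: print('y%+.0f z %.0f..%.0f n%d'%(a*1000+2.5,q[k,2].min()*1000,q[k,2].max()*1000,k.sum()),end='; ')
    print(s['time'],T,s['gripper_width'])
    return p
E
python3 -c "
from h import *
p=prof();save('w2.png',p)
"
```

```text
y-22 z 18..21 n129; y-17 z 19..23 n445; y-12 z 21..25 n503; y-7 z 20..25 n529; y-2 z 24..28 n530; y+3 z 19..29 n1004; y+8 z 6..26 n1272; y+13 z -8..12 n1048; y+18 z -19..-1 n884; y+23 z -19..-13 n81; 3.25 [ 0.51087197 -0.05082876  0.08064208] 0.057650096337337434
```

View pics/w2.png

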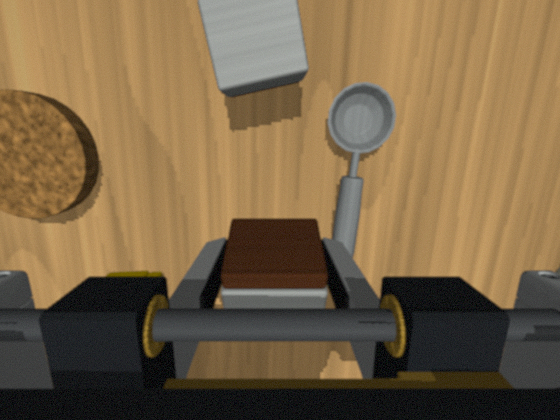

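Emit:
jog_arm(plan=[{"travel":[0,0,-3],"turn":0,"grip":5.0},{"travel":[0,0,0],"turn":0,"grip":5.0},{"travel":[0,0,-3],"turn":0,"grip":5.0},{"travel":[0,0,0],"turn":0,"grip":5.0},{"travel":[0,0,-3],"turn":0,"grip":5.0}], force=3)

```text
time: 3.8
position: [0.5056, -0.05, 0.102]
ee_rot: [0.698, 0.716, -0.003, -0.005]
contact_force: [-0.4, -0.2, -2.3]
gripper_width: 0.0581
gripper_force: 3.0
```

Emit:
jog_arm(plan=[{"travel":[0,0,3],"turn":0,"grip":5.0},{"travel":[0,0,0],"turn":0,"grip":5.0},{"travel":[0,0,3],"turn":0,"grip":5.0},{"travel":[0,0,0],"turn":0,"grip":5.0},{"travel":[0,0,0],"turn":0,"grip":5.0}], force=3)

```text
time: 4.3
position: [0.51, -0.0508, 0.1099]
ee_rot: [0.698, 0.716, 0.001, 0.001]
contact_force: [0.3, 1.6, 0.4]
gripper_width: 0.05
gripper_force: 0.0
```

```bash
python3 -c "
from h import *
p=prof();save('w3.png',p)
"
```

```text
y-47 z -63..-59 n157; y-42 z -63..-59 n260; y-37 z -63..-59 n264; y-32 z -63..-59 n268; y-27 z -64..-59 n269; y-22 z -63..-59 n281; y-17 z -63..-59 n277; y-12 z -62..-59 n285; y-7 z -63..-59 n288; y-2 z -74..-59 n317; y+3 z -104..-60 n703; 4.3 [ 0.51002908 -0.05075246  0.10994643] 0.05004852842412024
```

View pics/w3.png

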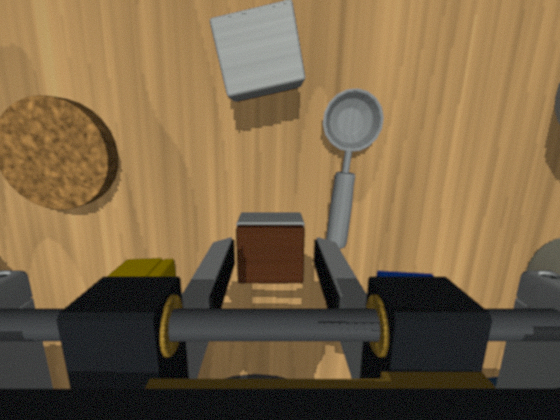

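```bash
python3 -c "
from h import *
c,p,D,P=look('w3b')
print(rect(P,245,420,200,340,.042,.06))
t,Dt=grab_frame('top');save('t1.png',t);Q=cloud(cam('top'),Dt);print(rect(Q,225,265,280,325,.042,.06),rect(Q,230,265,228,262,.03,.07))
"
```

```text
(np.int64(2693), np.float64(0.049488316042368585), ((0.5068315267562866, -0.08221843093633652), (0.0560176782310009, 0.036477770656347275), 1.2363581657409668))
(np.int64(0), np.float64(nan), ((0.0, 0.0), (0.0, 0.0), 0.0)) (np.int64(500), np.float64(0.04741613580664747), ((0.49773070216178894, 0.07942716777324677), (0.05785152316093445, 0.05199257656931877), 13.105316162109375))
  return _methods._mean(a, axis=axis, dtype=dtype,
  ret = ret.dtype.type(ret / rcount)
```

```bash
python3 -c "
from h import *
plan([(.508,-.076,.11,91.4,7.8),(.508,-.076,.022,91.4,7.8)],step=4.6)
plan([(.508,-.076,.022,91.4,5)]*4+[(.508,-.076,.10,91.4,5),(.487,.376,.13,91.4,5),(.487,.376,.05,91.4,5),(.487,.376,.034,91.4,5)],start=(.508,-.076,.022,91.4),step=4.6)
"
```

```text
[{"travel": [-2.5, -0.2, -0.2], "turn": 0, "grip": 7.8}, {"travel": [-2.5, -0.2, 4.2], "turn": 0, "grip": 7.8}, {"travel": [-2.5, -0.2, 8.6], "turn": 0, "grip": 7.8}]
end [ 0.5076 -0.0756  0.0219] 91.39596969914736
[{"travel": [0.0, 0.0, 0.0], "turn": 0, "grip": 5}, {"travel": [0.0, 0.0, 0.0], "turn": 0, "grip": 5}, {"travel": [0.0, 0.0, 0.0], "turn": 0, "grip": 5}, {"travel": [0.0, 0.0, 0.0], "turn": 0, "grip": 5}, {"travel": [0.0, 0.0, -3.9], "turn": 0, "grip": 5}]
[{"travel": [0.0, 0.0, -3.9], "turn": 0, "grip": 5}, {"travel": [4.5, -0.1, -4.2], "turn": 0, "grip": 5}, {"travel": [9.0, -0.2, -4.5], "turn": 0, "grip": 5}, {"travel": [13.6, -0.3, -4.8], "turn": 0, "grip": 5}, {"travel": [18.1, -0.4, -5.1], "turn": 0, "grip": 5}]
[{"travel": [4.5, -0.1, -0.3], "turn": 0, "grip": 5}, {"travel": [9.0, -0.2, -0.6], "turn": 0, "grip": 5}, {"travel": [13.6, -0.3, -0.9], "turn": 0, "grip": 5}, {"travel": [18.1, -0.4, -1.2], "turn": 0, "grip": 5}, {"travel": [22.6, -0.5, -1.5], "turn": 0, "grip": 5}]
[{"travel": [4.5, -0.1, -0.3], "turn": 0, "grip": 5}, {"travel": [4.5, -0.1, 3.7], "turn": 0, "grip": 5}, {"travel": [4.5, -0.1, 7.7], "turn": 0, "grip": 5}, {"travel": [4.5, -0.1, 9.3], "turn": 0, "grip": 5}]
end [0.487  0.3756 0.034 ] 91.4
```

Emit:
jog_arm(plan=[{"travel":[-2.5,-0.2,0],"turn":0,"grip":7.8},{"travel":[-2.5,-0.2,0],"turn":0,"grip":7.8},{"travel":[-2.5,-0.2,4.2],"turn":0,"grip":7.8},{"travel":[-2.5,-0.2,8.6],"turn":0,"grip":7.8},{"travel":[-2.5,-0.2,8.6],"turn":0,"grip":7.8}], force=25)

```text
time: 4.95
position: [0.5045, -0.0746, 0.0176]
ee_rot: [0.698, 0.716, -0.002, -0.004]
contact_force: [-0.9, 1.1, 0.8]
gripper_width: 0.0779
gripper_force: 0.0
```

Emit:
jog_arm(plan=[{"travel":[0.0,0.0,0.0],"turn":0,"grip":5},{"travel":[0.0,0.0,0.0],"turn":0,"grip":5},{"travel":[0.0,0.0,0.0],"turn":0,"grip":5},{"travel":[0.0,0.0,0.0],"turn":0,"grip":5},{"travel":[0.0,0.0,-3.9],"turn":0,"grip":5}])

```text
time: 5.45
position: [0.5059, -0.0752, 0.0596]
ee_rot: [0.698, 0.716, -0.002, -0.002]
contact_force: [-0.8, -0.6, -1.5]
gripper_width: 0.0577
gripper_force: 25.0
```

Emit:
jog_arm(plan=[{"travel":[0.0,0.0,-3.9],"turn":0,"grip":5},{"travel":[4.5,-0.1,-4.2],"turn":0,"grip":5},{"travel":[9.0,-0.2,-4.5],"turn":0,"grip":5},{"travel":[13.6,-0.3,-4.8],"turn":0,"grip":5},{"travel":[18.1,-0.4,-5.1],"turn":0,"grip":5}])

```text
time: 5.95
position: [0.4993, 0.107, 0.1139]
ee_rot: [0.699, 0.716, 0.001, 0.001]
contact_force: [0.8, -0.0, -1.9]
gripper_width: 0.0579
gripper_force: 25.0
```

Emit:
jog_arm(plan=[{"travel":[4.5,-0.1,-0.3],"turn":0,"grip":5},{"travel":[9.0,-0.2,-0.6],"turn":0,"grip":5},{"travel":[13.6,-0.3,-0.9],"turn":0,"grip":5},{"travel":[18.1,-0.4,-1.2],"turn":0,"grip":5},{"travel":[22.6,-0.5,-1.5],"turn":0,"grip":5}])

```text
time: 6.45
position: [0.4886, 0.3331, 0.1289]
ee_rot: [0.698, 0.716, 0.001, 0.0]
contact_force: [0.2, -0.7, -1.2]
gripper_width: 0.0572
gripper_force: 25.0
```

```bash
python3 -c "
from h import *
s=sense();print(s['position'],yaw_of(),s['gripper_width'],s['gripper_force'],s['contact_force'])
p=prof()
"
```

```text
[0.48856332 0.3330762  0.12886026] 91.40429507145068 0.05722032185759833 24.99417006969452 [ 0.23292714 -0.66712088 -1.19134028]
y-17 z 23..26 n389; y-12 z 23..26 n633; y-7 z 23..26 n635; y-2 z 23..27 n659; y+3 z -120..26 n706; y+8 z -119..27 n891; y+13 z -120..26 n906; y+18 z -120..26 n929; y+23 z -120..27 n991; y+28 z -120..26 n1917; y+33 z -120..-116 n211; y+38 z -120..-116 n218; y+43 z -120..-116 n224; y+48 z -120..-116 n221; y+53 z -120..-116 n226; y+58 z -120..-117 n232; y+63 z -120..-116 n233; y+68 z -120..-116 n241; 6.45 [0.48856332 0.3330762  0.12886026] 0.05722032185759833
```

Emit:
jog_arm(plan=[{"travel":[4.3,-0.1,0],"turn":0,"grip":5},{"travel":[4.3,-0.1,4],"turn":0,"grip":5},{"travel":[4.3,-0.1,8],"turn":0,"grip":5},{"travel":[4.3,-0.1,9.5],"turn":0,"grip":5},{"travel":[4.3,-0.1,9.5],"turn":0,"grip":5}])

```text
time: 7.0
position: [0.4863, 0.3739, 0.0322]
ee_rot: [0.698, 0.716, -0.001, -0.0]
contact_force: [0.3, -0.0, -1.1]
gripper_width: 0.0579
gripper_force: 25.0
```

Emit:
jog_arm(plan=[{"travel":[0,0,0],"turn":0,"grip":8},{"travel":[0,0,0],"turn":0,"grip":8},{"travel":[0,0,0],"turn":0,"grip":8},{"travel":[0,0,-4.5],"turn":0,"grip":8},{"travel":[0,0,-9],"turn":0,"grip":8}])

```text
time: 7.5
position: [0.4865, 0.3736, 0.1233]
ee_rot: [0.698, 0.716, -0.001, -0.0]
contact_force: [0.7, -0.1, 0.5]
gripper_width: 0.0801
gripper_force: 0.0
```

```bash
python3 -c "
from h import *
s=sense();print(s['position'],yaw_of())
t,Dt=grab_frame('scene');Q=cloud(cam('scene'),Dt)
u,v=map(int,proj(cam('scene'),[.487,.376,.058]));print(u,v)
def R(Q,x,y,zl,zh):
    m=(abs(Q[...,0]-x)<.06)&(abs(Q[...,1]-y)<.06)&(Q[...,2]>zl)&(Q[...,2]<zh);q=Q[m];return len(q),np.median(q[:,2]) if len(q) else 0,cv2.minAreaRect(q[:,:2].astype(np.float32)) if len(q) else 0
print(R(Q,.487,.376,.053,.063),R(Q,.498,.079,.04,.06))
plan([(.488,.094,.13,103,8)])
"
```

```text
[0.48649397 0.37358807 0.12332356] 91.38678303108523
457 309
(534, np.float64(0.058131581043685585), ((0.4864949584007263, 0.3737623989582062), (0.0584484227001667, 0.04992697015404701), 0.9162483215332031)) (477, np.float64(0.048187170406668256), ((0.4969886839389801, 0.07929300516843796), (0.061976294964551926, 0.05301346629858017), 13.67294692993164))
[{"travel": [-4.0, -0.1, 0.0], "turn": -2, "grip": 8}, {"travel": [-8.0, -0.2, 0.1], "turn": -3, "grip": 8}, {"travel": [-12.1, -0.3, 0.1], "turn": -5, "grip": 8}, {"travel": [-16.1, -0.5, 0.1], "turn": -7, "grip": 8}, {"travel": [-20.1, -0.6, 0.2], "turn": -8, "grip": 8}]
[{"travel": [-4.0, -0.6, 0.0], "turn": -2, "grip": 8}, {"travel": [-7.9, -1.3, 0.0], "turn": -4, "grip": 8}]
end [0.488  0.0943 0.1304] 103.39270916405799
```

Emit:
jog_arm(plan=[{"travel":[-4.0,-0.1,0.0],"turn":-2,"grip":8},{"travel":[-8.0,-0.2,0.1],"turn":-3,"grip":8},{"travel":[-12.1,-0.3,0.1],"turn":-5,"grip":8},{"travel":[-16.1,-0.5,0.1],"turn":-7,"grip":8},{"travel":[-20.1,-0.6,0.2],"turn":-8,"grip":8}])

```text
time: 8.05
position: [0.4857, 0.1714, 0.1211]
ee_rot: [0.646, 0.763, 0.001, 0.0]
contact_force: [1.1, -0.7, 0.3]
gripper_width: 0.08
gripper_force: 0.0
```

Emit:
jog_arm(plan=[{"travel":[-4.0,-0.6,0.0],"turn":-2,"grip":8},{"travel":[-7.7,-1.7,0.0],"turn":-4,"grip":8},{"travel":[-7.7,-1.7,0.0],"turn":-4,"grip":8},{"travel":[-7.7,-1.7,0.0],"turn":-4,"grip":8}])

```text
time: 8.45
position: [0.4819, 0.0938, 0.121]
ee_rot: [0.621, 0.784, 0.0, 0.0]
contact_force: [-1.0, 0.7, -0.5]
gripper_width: 0.0801
gripper_force: 0.0
```

```bash
python3 -c "
from h import *
s=sense();print(s['position'],yaw_of())
c,p,D,P=look('w4')
m=(abs(P[...,0]-.497)<.05)&(abs(P[...,1]-.079)<.05)&(P[...,2]>.04)&(P[...,2]<.055)
print(m.sum(),cv2.minAreaRect(P[m][:,:2].astype(np.float32)))
plan([(.4935,.096,.016,103.2,8)])
"
```

```text
[0.4818987  0.09375487 0.12101231] 103.28013390294369
3978 ((0.4949304163455963, 0.07952480763196945), (0.058088626712560654, 0.05187729001045227), 13.149438858032227)
[{"travel": [0.0, 0.4, 3.5], "turn": 0, "grip": 8}, {"travel": [-0.1, 0.8, 7.0], "turn": 0, "grip": 8}, {"travel": [-0.1, 1.2, 10.5], "turn": 0, "grip": 8}]
end [0.4938 0.0963 0.0159] 103.34942562672468
```

Emit:
jog_arm(plan=[{"travel":[-0.1,1.1,0],"turn":0,"grip":8},{"travel":[-0.1,1.1,4],"turn":0,"grip":8},{"travel":[-0.1,1.1,8],"turn":0,"grip":8},{"travel":[-0.1,1.1,10.4],"turn":0,"grip":8},{"travel":[-0.1,1.1,10.4],"turn":0,"grip":8}])

```text
time: 9.0
position: [0.4913, 0.0967, 0.0141]
ee_rot: [0.619, 0.785, -0.001, -0.001]
contact_force: [-0.3, 1.0, 0.5]
gripper_width: 0.08
gripper_force: 0.0
```

Emit:
jog_arm(plan=[{"travel":[0,0,0],"turn":0,"grip":5},{"travel":[0,0,0],"turn":0,"grip":5},{"travel":[0,0,0],"turn":0,"grip":5},{"travel":[0,0,0],"turn":0,"grip":5},{"travel":[0,0,-2],"turn":0,"grip":5}], force=4)

```text
time: 9.5
position: [0.4915, 0.0957, 0.0356]
ee_rot: [0.62, 0.785, -0.001, -0.001]
contact_force: [-0.2, 0.2, -1.4]
gripper_width: 0.0577
gripper_force: 4.0
```

Emit:
jog_arm(plan=[{"travel":[0,0,-2],"turn":0,"grip":5},{"travel":[0,0,-4],"turn":0,"grip":5},{"travel":[0,0,-4],"turn":0,"grip":5},{"travel":[0,0,-3],"turn":0,"grip":5},{"travel":[0,0,-5],"turn":0,"grip":5}], force=3)

```text
time: 10.0
position: [0.4901, 0.0954, 0.0822]
ee_rot: [0.62, 0.785, -0.003, -0.003]
contact_force: [0.1, -0.5, -1.4]
gripper_width: 0.058
gripper_force: 3.0
```

```bash
python3 -c "
from h import *
prof()
"
```

```text
y-47 z 20..23 n93; y-42 z 20..23 n147; y-37 z 20..23 n32; y-22 z 25..27 n34; y-17 z 24..28 n297; y-12 z 25..29 n548; y-7 z 25..30 n588; y-2 z 26..31 n633; y+3 z 7..31 n962; y+8 z -16..31 n1582; y+13 z -16..30 n1038; y+18 z -17..8 n142; 10.0 [0.49013965 0.09542528 0.08218018] 0.058003580122079276
```

Emit:
jog_arm(plan=[{"travel":[0,0,2],"turn":0,"grip":5},{"travel":[0,0,0],"turn":0,"grip":5},{"travel":[0,0,2],"turn":0,"grip":5},{"travel":[0,0,0],"turn":0,"grip":5},{"travel":[0,0,0],"turn":0,"grip":5}], force=3)

```text
time: 10.55
position: [0.4929, 0.0958, 0.0862]
ee_rot: [0.62, 0.785, 0.0, 0.0]
contact_force: [1.1, 0.5, -2.5]
gripper_width: 0.0577
gripper_force: 3.0
```

```bash
python3 -c "
from h import *
prof()
"
```

```text
y-37 z 2..4 n15; y-32 z 2..8 n133; y-27 z 2..13 n239; y-22 z 5..15 n282; y-17 z 8..19 n295; y-12 z 13..23 n337; y-7 z 16..25 n462; y-2 z 12..25 n800; y+3 z 6..25 n950; y+8 z -0..19 n889; y+13 z -7..13 n824; y+18 z -14..7 n774; y+23 z -16..1 n545; y+28 z -15..-8 n159; 10.55 [0.49288626 0.09577562 0.0862063 ] 0.05771966644966214
```

Emit:
jog_arm(plan=[{"travel":[0,0,1.5],"turn":0,"grip":5},{"travel":[0,0,0],"turn":0,"grip":5},{"travel":[0,0,0],"turn":0,"grip":5}], force=3)

```text
time: 10.9
position: [0.4929, 0.0958, 0.0863]
ee_rot: [0.62, 0.785, 0.0, 0.0]
contact_force: [-0.2, -0.4, -1.3]
gripper_width: 0.0582
gripper_force: 3.0
```

```bash
python3 -c "
from h import *
prof()
"
```

```text
y-37 z -2..2 n64; y-32 z -3..7 n173; y-27 z -1..11 n237; y-22 z 4..15 n255; y-17 z 8..19 n277; y-12 z 12..23 n310; y-7 z 16..24 n477; y-2 z 11..25 n807; y+3 z 7..24 n924; y+8 z 0..19 n867; y+13 z -7..12 n803; y+18 z -13..7 n760; y+23 z -15..1 n583; y+28 z -14..-6 n215; 10.9 [0.49286129 0.09578532 0.08627836] 0.05823497395909753
```

Emit:
jog_arm(plan=[{"travel":[0,0,2],"turn":0,"grip":5},{"travel":[0,0,3.4],"turn":0,"grip":5},{"travel":[0,0,4.0],"turn":0,"grip":5},{"travel":[-0.6,0,4.1],"turn":0,"grip":5},{"travel":[-1.2,0,4.2],"turn":0,"grip":5}], force=3)

```text
time: 11.45
position: [0.4954, 0.0837, 0.0446]
ee_rot: [0.62, 0.785, 0.0, -0.0]
contact_force: [-2.0, 1.3, 2.4]
gripper_width: 0.0582
gripper_force: 3.0
```

```bash
python3 -c "
from h import *
prof()
"
```

```text
y-42 z -10..-9 n6; y-37 z -11..-3 n66; y-32 z -11..3 n114; y-27 z -8..8 n137; y-22 z -1..14 n147; y-17 z 5..20 n178; y-12 z 10..26 n194; y-7 z 16..27 n401; y-2 z 17..27 n753; y+3 z 13..26 n889; y+8 z 10..23 n849; y+13 z 6..19 n801; y+18 z -0..15 n788; y+23 z -4..11 n748; y+28 z -5..6 n610; y+33 z -5..1 n254; y+38 z -5..-4 n5; 11.45 [0.49540948 0.08370567 0.04462722] 0.058150887941020496
```

Emit:
jog_arm(plan=[{"travel":[-0.7,0,0.1],"turn":0,"grip":5},{"travel":[-1.4,0,0.3],"turn":0,"grip":5},{"travel":[-2.1,0,0.5],"turn":0,"grip":5},{"travel":[-2.8,0,0.8],"turn":0,"grip":5},{"travel":[-3.2,0,1.0],"turn":0,"grip":5}], force=3)

```text
time: 12.0
position: [0.503, 0.0522, 0.0341]
ee_rot: [0.62, 0.785, 0.0, 0.0]
contact_force: [-0.2, 0.1, -1.3]
gripper_width: 0.0582
gripper_force: 3.0
```

```bash
python3 -c "
from h import *
prof()
"
```

```text
y-17 z 20..22 n89; y-12 z 19..23 n399; y-7 z 19..22 n628; y-2 z 18..22 n633; y+3 z 18..22 n651; y+8 z 18..22 n669; y+13 z 18..22 n675; y+18 z 14..22 n715; y+23 z 14..21 n716; y+28 z -28..20 n846; y+33 z -27..20 n993; y+38 z -28..19 n360; 12.0 [0.50295703 0.05219711 0.03412715] 0.05817355875092071
```

Emit:
jog_arm(plan=[{"travel":[0,0,0],"turn":0,"grip":8},{"travel":[0,0,0],"turn":0,"grip":8},{"travel":[0,0,0],"turn":0,"grip":8},{"travel":[0,0,-5],"turn":0,"grip":8},{"travel":[0,0,-9],"turn":0,"grip":8}], force=3)

```text
time: 12.55
position: [0.5024, 0.0532, 0.1258]
ee_rot: [0.62, 0.785, -0.0, -0.0]
contact_force: [0.1, -0.4, 0.5]
gripper_width: 0.0802
gripper_force: 0.0
```

```bash
python3 -c "
from h import *
s=sense();print(s['position'],yaw_of())
c,p,D,P=look('w5')
m=(abs(P[...,0]-.503)<.04)&(abs(P[...,1]-.065)<.05)&(P[...,2]>.046)&(P[...,2]<.06)
print(m.sum(),np.median(P[m][:,2]),cv2.minAreaRect(P[m][:,:2].astype(np.float32)))
"
```

```text
[0.50240012 0.05315806 0.12582517] 103.4156373821106
3796 0.05255871484137732 ((0.5005062222480774, 0.058900654315948486), (0.058056071400642395, 0.04807048663496971), 13.501001358032227)
```

View pics/w5.png

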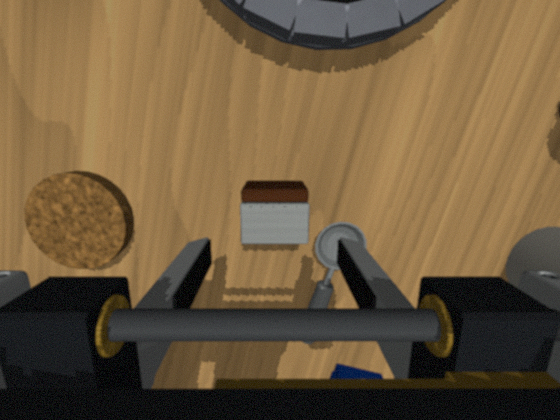

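Emit:
jog_arm(plan=[{"travel":[2.2,0,0],"turn":0,"grip":8},{"travel":[2.2,0,4],"turn":0,"grip":8},{"travel":[2.2,0,8],"turn":0,"grip":8},{"travel":[2.2,0,10.8],"turn":0,"grip":8},{"travel":[2.2,0,10.8],"turn":0,"grip":8}])

```text
time: 13.1
position: [0.4964, 0.0745, 0.0138]
ee_rot: [0.62, 0.785, -0.001, -0.001]
contact_force: [0.6, -0.1, 0.4]
gripper_width: 0.0803
gripper_force: 0.0
```

Emit:
jog_arm(plan=[{"travel":[0,0,0],"turn":0,"grip":5},{"travel":[0,0,0],"turn":0,"grip":5},{"travel":[0,0,0],"turn":0,"grip":5},{"travel":[0,0,0],"turn":0,"grip":5},{"travel":[0,0,-2],"turn":0,"grip":5}], force=4)

```text
time: 13.6
position: [0.4964, 0.0742, 0.0354]
ee_rot: [0.62, 0.785, -0.001, -0.001]
contact_force: [0.6, 0.6, -1.6]
gripper_width: 0.0578
gripper_force: 4.0
```

Emit:
jog_arm(plan=[{"travel":[0,0,-2],"turn":0,"grip":5},{"travel":[0,0,-4],"turn":0,"grip":5},{"travel":[0,0,-2.5],"turn":0,"grip":5},{"travel":[0,0,-4.5],"turn":0,"grip":5},{"travel":[0,0,-4.5],"turn":0,"grip":5}], force=3)

```text
time: 14.1
position: [0.4985, 0.0744, 0.0832]
ee_rot: [0.62, 0.785, 0.001, 0.001]
contact_force: [1.0, 0.6, -1.9]
gripper_width: 0.0577
gripper_force: 3.0
```

```bash
python3 -c "
from h import *
prof()
"
```

```text
y-47 z 26..28 n21; y-42 z 25..29 n223; y-37 z 26..29 n233; y-32 z 26..29 n34; y-17 z 30..32 n105; y-12 z 29..33 n472; y-7 z 29..33 n677; y-2 z 28..34 n649; y+3 z 2..34 n1093; y+8 z -15..34 n1724; y+13 z -15..33 n1009; y+18 z -15..5 n92; 14.1 [0.49848832 0.07439308 0.08322385] 0.05772476402380992
```

Emit:
jog_arm(plan=[{"travel":[0,0,2],"turn":0,"grip":5},{"travel":[0,0,0],"turn":0,"grip":5},{"travel":[0,0,2],"turn":0,"grip":5},{"travel":[0,0,0],"turn":0,"grip":5},{"travel":[0,0,0],"turn":0,"grip":5}], force=3)

```text
time: 14.65
position: [0.4983, 0.0744, 0.0823]
ee_rot: [0.62, 0.785, 0.001, 0.001]
contact_force: [-0.2, -0.4, -1.6]
gripper_width: 0.0577
gripper_force: 3.0
```

```bash
python3 -c "
from h import *
prof()
"
```

```text
y-27 z 18..20 n14; y-22 z 18..23 n187; y-17 z 18..24 n428; y-12 z 20..27 n465; y-7 z 21..29 n485; y-2 z 16..29 n784; y+3 z 5..29 n1142; y+8 z -2..27 n1052; y+13 z -12..16 n917; y+18 z -17..7 n746; y+23 z -17..-2 n337; y+28 z -17..-10 n21; 14.65 [0.49830271 0.07440137 0.08232159] 0.05771290542527537
```

Emit:
jog_arm(plan=[{"travel":[0,0,2],"turn":0,"grip":5},{"travel":[0,0,0],"turn":0,"grip":5},{"travel":[0,0,2],"turn":0,"grip":5},{"travel":[0,0,0],"turn":0,"grip":5},{"travel":[0,0,0],"turn":0,"grip":5}], force=3)

```text
time: 15.2
position: [0.4983, 0.0744, 0.0822]
ee_rot: [0.62, 0.785, 0.001, 0.001]
contact_force: [-0.6, 0.2, -2.5]
gripper_width: 0.058
gripper_force: 3.0
```

```bash
python3 -c "
from h import *
prof()
"
```

```text
y-32 z 5..9 n87; y-27 z 5..14 n208; y-22 z 6..17 n267; y-17 z 11..20 n337; y-12 z 14..24 n345; y-7 z 17..25 n576; y-2 z 11..25 n875; y+3 z 5..24 n913; y+8 z -1..18 n839; y+13 z -6..12 n786; y+18 z -11..6 n733; y+23 z -14..0 n614; y+28 z -15..-6 n263; y+33 z -14..-13 n8; 15.2 [0.49831829 0.07438705 0.08216418] 0.05799391538987132
```

Emit:
jog_arm(plan=[{"travel":[0,0,2],"turn":0,"grip":5},{"travel":[0,0,3.2],"turn":0,"grip":5},{"travel":[0,0,3.6],"turn":0,"grip":5},{"travel":[-0.6,0,3.7],"turn":0,"grip":5},{"travel":[-1.2,0,3.8],"turn":0,"grip":5}], force=3)

```text
time: 15.75
position: [0.5005, 0.0623, 0.0436]
ee_rot: [0.62, 0.785, -0.0, -0.0]
contact_force: [-2.6, 0.4, 1.4]
gripper_width: 0.058
gripper_force: 3.0
```

Emit:
jog_arm(plan=[{"travel":[-0.7,0,0.1],"turn":0,"grip":5},{"travel":[-1.4,0,0.3],"turn":0,"grip":5},{"travel":[-2.1,0,0.5],"turn":0,"grip":5},{"travel":[-2.8,0,0.8],"turn":0,"grip":5},{"travel":[-3.2,0,1.0],"turn":0,"grip":5}], force=3)

```text
time: 16.25
position: [0.508, 0.0308, 0.0332]
ee_rot: [0.62, 0.785, 0.0, 0.0]
contact_force: [-0.7, 1.5, 0.3]
gripper_width: 0.058
gripper_force: 3.0
```

```bash
python3 -c "
from h import *
prof()
"
```

```text
y-22 z 16..18 n19; y-17 z 15..19 n251; y-12 z 15..19 n522; y-7 z 15..19 n607; y-2 z 15..19 n600; y+3 z 15..19 n622; y+8 z 15..18 n641; y+13 z 15..18 n632; y+18 z 14..18 n658; y+23 z 14..18 n671; y+28 z -25..18 n776; y+33 z -27..18 n1011; y+38 z -26..17 n455; 16.25 [0.50796651 0.03080021 0.0331593 ] 0.05795416162641257
```

Emit:
jog_arm(plan=[{"travel":[0,0,0],"turn":0,"grip":6.6},{"travel":[0,0,0],"turn":0,"grip":6.6},{"travel":[0.4,0,0.5],"turn":0,"grip":6.6},{"travel":[0.8,0,1.0],"turn":0,"grip":6.6},{"travel":[0.8,0,1.0],"turn":0,"grip":6.6}], force=25)

```text
time: 16.8
position: [0.5053, 0.04, 0.0226]
ee_rot: [0.619, 0.785, -0.0, -0.001]
contact_force: [-0.4, -0.5, 0.3]
gripper_width: 0.0661
gripper_force: 0.0
```

Emit:
jog_arm(plan=[{"travel":[0,0,0],"turn":0,"grip":5},{"travel":[0,0,0],"turn":0,"grip":5},{"travel":[0,0,0],"turn":0,"grip":5},{"travel":[0,0,-4.5],"turn":0,"grip":5},{"travel":[0,0,-9.5],"turn":0,"grip":5}], force=25)

```text
time: 17.3
position: [0.5048, 0.0392, 0.1184]
ee_rot: [0.62, 0.785, -0.001, -0.002]
contact_force: [1.4, 0.2, -1.0]
gripper_width: 0.058
gripper_force: 25.0
```

```bash
python3 -c "
from h import *
p=prof();save('w6.png',p)
plan([(.487,.298,.123,91.4,5)],step=4.6)
"
```

```text
y-22 z 24..27 n49; y-17 z 24..27 n347; y-12 z 24..27 n605; y-7 z 24..27 n655; y-2 z 24..27 n663; y+3 z 24..27 n670; y+8 z 24..27 n693; y+13 z 24..27 n707; y+18 z -20..27 n878; y+23 z -22..27 n1381; y+28 z -22..27 n757; 17.3 [0.5048231  0.03921057 0.11835533] 0.05801321166824458
[{"travel": [4.3, 0.6, 0.1], "turn": 2, "grip": 5}, {"travel": [8.6, 1.3, 0.1], "turn": 4, "grip": 5}, {"travel": [12.8, 1.9, 0.2], "turn": 6, "grip": 5}, {"travel": [17.1, 2.6, 0.3], "turn": 8, "grip": 5}, {"travel": [21.4, 3.2, 0.4], "turn": 10, "grip": 5}]
[{"travel": [4.3, -0.1, 0.0], "turn": 2, "grip": 5}]
end [0.4866 0.2978 0.1234] 91.39344562047118
```

View pics/w6.png

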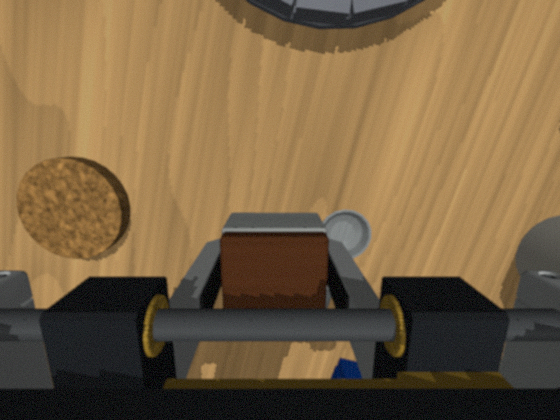

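Emit:
jog_arm(plan=[{"travel":[4.3,0.6,0],"turn":2,"grip":5},{"travel":[8.6,1.3,0],"turn":4,"grip":5},{"travel":[12.8,1.9,0],"turn":6,"grip":5},{"travel":[17.1,2.6,0],"turn":8,"grip":5},{"travel":[21.4,3.2,0],"turn":10,"grip":5}])

```text
time: 17.85
position: [0.4871, 0.2566, 0.1184]
ee_rot: [0.686, 0.727, 0.0, 0.0]
contact_force: [-0.0, -0.5, -1.4]
gripper_width: 0.0579
gripper_force: 25.0
```

Emit:
jog_arm(plan=[{"travel":[4.3,-0.1,0.0],"turn":2,"grip":5},{"travel":[4.3,-0.1,0.0],"turn":2,"grip":5},{"travel":[4.3,-0.1,4.0],"turn":2,"grip":5},{"travel":[4.3,-0.1,7.0],"turn":2,"grip":5},{"travel":[4.3,-0.1,7.0],"turn":2,"grip":5}])

```text
time: 18.35
position: [0.4821, 0.2962, 0.0447]
ee_rot: [0.698, 0.716, -0.003, -0.001]
contact_force: [-0.0, -0.4, -1.5]
gripper_width: 0.0577
gripper_force: 25.0
```

```bash
python3 -c "
from h import *
p=prof();print(yaw_of())
"
```

```text
y-68 z -15..-6 n265; y-17 z 24..27 n303; y-12 z 24..27 n635; y-7 z 24..27 n627; y-2 z 24..27 n674; y+3 z 24..28 n660; y+8 z 24..27 n697; y+13 z 24..27 n714; y+18 z -35..27 n731; y+23 z -36..27 n2528; y+28 z -35..-32 n408; y+33 z -36..-32 n421; y+38 z -36..-32 n433; y+43 z -35..-32 n433; y+48 z -36..-32 n219; y+53 z 12..16 n222; y+58 z 12..16 n771; y+63 z 12..16 n786; y+68 z 13..16 n807; 18.35 [0.48206975 0.29624173 0.04468505] 0.05766722377359398
91.37782539388866
```

Emit:
jog_arm(plan=[{"travel":[0,0,0.7],"turn":0,"grip":5},{"travel":[0,0,1.2],"turn":0,"grip":5},{"travel":[0,0,1.2],"turn":0,"grip":8},{"travel":[0,0,1.2],"turn":0,"grip":8},{"travel":[0,0,1.2],"turn":0,"grip":8}])

```text
time: 18.9
position: [0.4843, 0.2979, 0.0371]
ee_rot: [0.698, 0.716, 0.001, 0.0]
contact_force: [-0.7, 0.8, 1.0]
gripper_width: 0.0782
gripper_force: 0.0
```

Emit:
jog_arm(plan=[{"travel":[0,0,0],"turn":0,"grip":8},{"travel":[0,0,-4],"turn":0,"grip":8},{"travel":[0,0,-8],"turn":0,"grip":8},{"travel":[0,0,-12],"turn":0,"grip":8},{"travel":[0,0,-16],"turn":0,"grip":8}])

```text
time: 19.4
position: [0.4837, 0.2977, 0.1984]
ee_rot: [0.698, 0.716, 0.0, 0.0]
contact_force: [0.5, 1.1, 0.3]
gripper_width: 0.08
gripper_force: 0.0
```

```bash
cat >> h.py <<'E'
def R(Q,x,y,zl,zh,r=.06):
    m=(abs(Q[...,0]-x)<r)&(abs(Q[...,1]-y)<r)&(Q[...,2]>zl)&(Q[...,2]<zh);q=Q[m];return len(q),np.median(q[:,2]) if len(q) else 0,cv2.minAreaRect(q[:,:2].astype(np.float32)) if len(q) else 0
E
python3 -c "
from h import *
s=sense();print(s['position'],yaw_of())
t,Dt=grab_frame('scene');save('sc2.png',t);Q=cloud(cam('scene'),Dt)
print(R(Q,.487,.374,.05,.063,.04),R(Q,.484,.3,.05,.063,.035))
t,Dt=grab_frame('top');Q=cloud(cam('top'),Dt)
print('handle',R(Q,.498,-.342,.078,.095,.08))
c,p,D,P=look('w7')
"
```

```text
[0.48372679 0.29769502 0.19839723] 91.3991345680224
(709, np.float64(0.05828113072104887), ((0.48689237236976624, 0.37370431423187256), (0.05851239711046219, 0.050376567989587784), 1.2669733762741089)) (618, np.float64(0.05808328949975884), ((0.48464998602867126, 0.29492127895355225), (0.05835193768143654, 0.05009840428829193), 1.5929946899414062))
handle (325, np.float64(0.08489186446818393), ((0.49835866689682007, -0.3418463468551636), (0.10966581106185913, 0.01808854006230831), 14.12408447265625))
```

View pics/sc2.png

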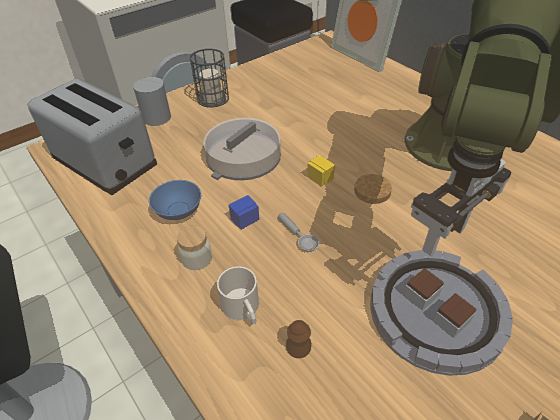

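```bash
python3 -c "
from h import *
from scipy.optimize import least_squares
for n in('top','scene'):
    d=np.load(n+'0.npz');Q=cloud(cam(n),d['D']);Q=Q.reshape(-1,3)
    q=Q[(np.hypot(Q[:,0]-.486,Q[:,1]-.34)<.15)&(abs(Q[:,2]-.036)<.003)]
    hull=cv2.convexHull(q[:,:2].astype(np.float32))[:,0]
    f=least_squares(lambda p:np.hypot(*(hull-p[:2]).T)-p[2],[.486,.34,.137],loss='soft_l1',f_scale=.001).x
    dd=q[:,:2]-f[:2];rr=np.hypot(*dd.T);k=(rr>.116)&(rr<.133);a=np.degrees(np.arctan2(dd[k,1],dd[k,0]))
    g=[]
    for c0 in(8,188):
        b=(a-c0+180)%360-180;b=np.sort(b[abs(b)<25]);i=np.argmax(np.diff(b));g.append((c0+(b[i]+b[i+1])/2,b[i+1]-b[i]))
    print(n,f,g)
plan([(.498,-.342,.16,194.3,5)],step=4.7,ang=8)
"
```

```text
top [0.48655813 0.33956427 0.13643199] [(np.float64(8.192407936155647), np.float64(20.00732268228083)), (np.float64(188.54911450724012), np.float64(19.18320879403589))]
scene [0.48400755 0.33838557 0.13692869] [(np.float64(8.307296035021395), np.float64(19.117701620870633)), (np.float64(187.99882149231095), np.float64(19.486369007689348))]
[{"travel": [-4.6, 0.0, 0.3], "turn": -7, "grip": 5}, {"travel": [-9.1, 0.0, 0.6], "turn": -15, "grip": 5}, {"travel": [-13.7, -0.1, 0.8], "turn": -22, "grip": 5}, {"travel": [-18.3, -0.1, 1.1], "turn": -29, "grip": 5}, {"travel": [-22.9, -0.1, 1.4], "turn": -37, "grip": 5}]
[{"travel": [-3.6, -2.7, 0.3], "turn": -7, "grip": 5}, {"travel": [-7.3, -5.5, 0.6], "turn": -14, "grip": 5}, {"travel": [-10.9, -8.3, 0.8], "turn": -22, "grip": 5}, {"travel": [-14.6, -11.0, 1.1], "turn": -29, "grip": 5}, {"travel": [-18.2, -13.8, 1.4], "turn": -37, "grip": 5}]
[{"travel": [-1.2, -4.4, 0.3], "turn": -7, "grip": 5}, {"travel": [-2.5, -8.8, 0.5], "turn": -14, "grip": 5}, {"travel": [-3.7, -13.2, 0.8], "turn": -22, "grip": 5}, {"travel": [-5.0, -17.6, 1.1], "turn": -29, "grip": 5}]
end [ 0.4982 -0.342   0.1601] 194.39940033126993
```

Emit:
jog_arm(plan=[{"travel":[-4.6,0.0,0.3],"turn":-7,"grip":5},{"travel":[-9.1,0.0,0.6],"turn":-15,"grip":5},{"travel":[-13.7,-0.1,0.8],"turn":-22,"grip":5},{"travel":[-18.3,-0.1,1.1],"turn":-29,"grip":5},{"travel":[-22.9,-0.1,1.4],"turn":-37,"grip":5}])

```text
time: 20.05
position: [0.4877, 0.0694, 0.1813]
ee_rot: [0.436, 0.9, -0.0, -0.001]
contact_force: [-0.2, 0.3, -0.4]
gripper_width: 0.0502
gripper_force: 0.0
```

Emit:
jog_arm(plan=[{"travel":[-3.6,-2.7,0.3],"turn":-7,"grip":5},{"travel":[-7.3,-5.5,0.6],"turn":-14,"grip":5},{"travel":[-10.9,-8.3,0.8],"turn":-22,"grip":5},{"travel":[-14.6,-11.0,1.1],"turn":-29,"grip":5},{"travel":[-18.2,-13.8,1.4],"turn":-37,"grip":5}])

```text
time: 20.55
position: [0.4911, -0.1577, 0.1673]
ee_rot: [0.13, 0.992, 0.0, -0.001]
contact_force: [1.1, 0.7, -0.5]
gripper_width: 0.0503
gripper_force: 0.0
```

Emit:
jog_arm(plan=[{"travel":[-1.2,-4.4,0.3],"turn":-7,"grip":5},{"travel":[-2.5,-8.8,0.5],"turn":-14,"grip":5},{"travel":[-3.7,-13.2,0.8],"turn":-22,"grip":5},{"travel":[-5.0,-17.6,1.1],"turn":-29,"grip":5},{"travel":[-5.0,-17.6,1.1],"turn":-29,"grip":5}])

```text
time: 21.05
position: [0.4923, -0.3428, 0.1551]
ee_rot: [-0.12, 0.993, 0.001, -0.001]
contact_force: [0.2, 0.7, -0.2]
gripper_width: 0.0501
gripper_force: 0.0
```

```bash
python3 -c "
from h import *
s=sense();print(s['position'],yaw_of(),s['qpos'])
c,p,D,P=look('w8')
print(R(P,.498,-.342,.08,.092,.08))
t,Dt=grab_frame('scene');Q=cloud(cam('scene'),Dt);print(R(Q,.498,-.342,.08,.092,.08))
"
```

```text
[ 0.49228548 -0.34278858  0.15507989] -166.17671682905885 [-6.69062086e-01  4.65060967e-01  1.44044954e+00 -5.87921474e-04
  1.23881186e+00 -2.48092593e+00]
(2420, np.float64(0.08665444023016197), ((0.49570930004119873, -0.343575119972229), (0.10959646105766296, 0.015964318066835403), 14.61671257019043))
(185, np.float64(0.08558735752945726), ((0.4967874586582184, -0.34215104579925537), (0.1102675125002861, 0.019082216545939445), 14.771707534790039))
```

View pics/w8.png

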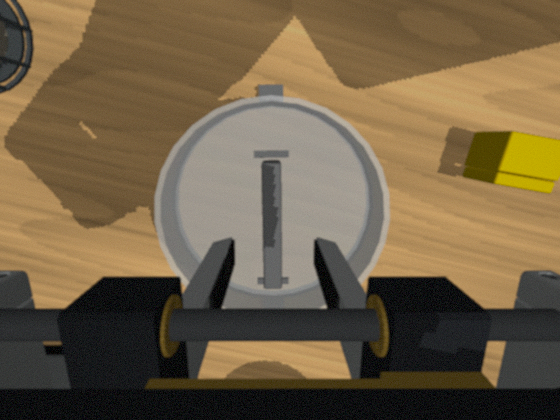

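Emit:
jog_arm(plan=[{"travel":[-0.4,-0.1,3],"turn":-1,"grip":5},{"travel":[-0.4,-0.1,6],"turn":-1,"grip":5},{"travel":[-0.4,-0.1,7.8],"turn":-1,"grip":5},{"travel":[-0.4,-0.1,7.8],"turn":-1,"grip":5},{"travel":[-0.4,-0.1,7.8],"turn":-1,"grip":5}], force=60)

```text
time: 21.65
position: [0.4983, -0.338, 0.0802]
ee_rot: [-0.129, 0.992, 0.0, -0.0]
contact_force: [-0.8, -1.1, 0.3]
gripper_width: 0.0499
gripper_force: 0.0
```

Emit:
jog_arm(plan=[{"travel":[0.2,-0.4,0.8],"turn":0,"grip":5},{"travel":[0.2,-0.4,0.8],"turn":0,"grip":1},{"travel":[0.2,-0.4,0.8],"turn":0,"grip":1},{"travel":[0.2,-0.4,0.8],"turn":0,"grip":1},{"travel":[0.2,-0.4,0.8],"turn":0,"grip":1}], force=60)

```text
time: 22.15
position: [0.4971, -0.3433, 0.072]
ee_rot: [-0.128, 0.992, -0.0, 0.0]
contact_force: [1.3, 0.6, -0.2]
gripper_width: 0.0213
gripper_force: 0.0
```

Emit:
jog_arm(plan=[{"travel":[0,0,0],"turn":0,"grip":1},{"travel":[0,0,0],"turn":0,"grip":1}])

```text
time: 22.35
position: [0.4971, -0.3433, 0.0719]
ee_rot: [-0.128, 0.992, -0.0, 0.0]
contact_force: [-0.6, -0.2, 1.8]
gripper_width: 0.0159
gripper_force: 60.0
```

```bash
python3 -c "
from h import *
s=sense();print(s['position'],yaw_of(),s['gripper_width'],s['gripper_force'],s['contact_force'],s['qpos'][5])
c,p,D,P=look('w9')
t,Dt=grab_frame('scene');Q=cloud(cam('scene'),Dt);print(R(Q,.498,-.342,.08,.088,.08),R(Q,.487,.374,.05,.063,.04),R(Q,.484,.297,.05,.063,.038))
m=(np.hypot(Q[...,0]-.497,Q[...,1]+.342)<.125)&(abs(Q[...,2]-.058)<.004);print(cv2.minEnclosingCircle(Q[m][:,:2].astype(np.float32)))
"
```

```text
[ 0.49708107 -0.34328332  0.07191963] -165.2531599980843 0.015914438170257797 59.99866425991058 [-0.61529483 -0.16943002  1.76106108] -2.493245947592418
(139, np.float64(0.0850740491732935), ((0.49721646308898926, -0.3399356007575989), (0.10615099221467972, 0.03801301121711731), 2.627927541732788)) (709, np.float64(0.05814589417719055), ((0.48625802993774414, 0.3737627863883972), (0.058563072234392166, 0.05038740485906601), 1.453205943107605)) (617, np.float64(0.058089253146621576), ((0.4839547276496887, 0.2950177490711212), (0.05792690068483353, 0.05017158389091492), 0.9586175084114075))
((0.496977835893631, -0.342863529920578), 0.11048733443021774)
```

```bash
python3 -c "
from h import *
y=yaw_of()+360
import h
h.yaw_of=lambda:y
plan([(.497,-.343,.19,194.75,1),(.485,.339,.19,188.25,1)],step=4.2)
"
```

```text
[{"travel": [0.0, 0.0, -3.9], "turn": 0, "grip": 1}, {"travel": [0.0, 0.0, -7.9], "turn": 0, "grip": 1}, {"travel": [0.0, 0.0, -11.8], "turn": 0, "grip": 1}, {"travel": [-1.0, 3.9, -11.8], "turn": 0, "grip": 1}, {"travel": [-1.9, 7.8, -11.8], "turn": 1, "grip": 1}]
[{"travel": [-0.9, 3.9, 0.0], "turn": 0, "grip": 1}, {"travel": [-1.8, 7.8, 0.0], "turn": 1, "grip": 1}, {"travel": [-2.7, 11.8, 0.0], "turn": 1, "grip": 1}, {"travel": [-3.5, 15.7, 0.0], "turn": 1, "grip": 1}, {"travel": [-4.4, 19.6, 0.0], "turn": 2, "grip": 1}]
[{"travel": [-0.8, 3.9, 0.0], "turn": 0, "grip": 1}, {"travel": [-1.5, 7.9, 0.0], "turn": 0, "grip": 1}, {"travel": [-2.3, 11.8, 0.0], "turn": 1, "grip": 1}, {"travel": [-3.0, 15.8, 0.0], "turn": 1, "grip": 1}, {"travel": [-3.8, 19.7, 0.0], "turn": 2, "grip": 1}]
[{"travel": [-0.6, 4.0, 0.0], "turn": 0, "grip": 1}, {"travel": [-1.2, 7.9, 0.0], "turn": 0, "grip": 1}, {"travel": [-1.8, 11.9, 0.0], "turn": 1, "grip": 1}, {"travel": [-2.4, 15.9, 0.0], "turn": 1, "grip": 1}, {"travel": [-3.0, 19.8, 0.0], "turn": 2, "grip": 1}]
end [0.4849 0.3387 0.1899] 187.75082808526403
```

Emit:
jog_arm(plan=[{"travel":[0.0,0.0,-3.9],"turn":0,"grip":1},{"travel":[0.0,0.0,-7.9],"turn":0,"grip":1},{"travel":[0.0,0.0,-11.8],"turn":0,"grip":1},{"travel":[-1.0,3.9,-11.8],"turn":0,"grip":1},{"travel":[-1.9,7.8,-11.8],"turn":1,"grip":1}])

```text
time: 22.95
position: [0.4953, -0.2624, 0.19]
ee_rot: [-0.119, 0.993, -0.0, 0.0]
contact_force: [0.6, 1.1, -3.6]
gripper_width: 0.0157
gripper_force: 60.0
```

Emit:
jog_arm(plan=[{"travel":[-0.9,3.9,0.0],"turn":0,"grip":1},{"travel":[-1.8,7.8,0.0],"turn":1,"grip":1},{"travel":[-2.7,11.8,0.0],"turn":1,"grip":1},{"travel":[-3.5,15.7,0.0],"turn":1,"grip":1},{"travel":[-4.4,19.6,0.0],"turn":2,"grip":1}])

```text
time: 23.45
position: [0.491, -0.0606, 0.1893]
ee_rot: [-0.102, 0.995, 0.0, -0.0]
contact_force: [0.8, 1.0, -3.3]
gripper_width: 0.0158
gripper_force: 60.0
```

Emit:
jog_arm(plan=[{"travel":[-0.8,3.9,0.0],"turn":0,"grip":1},{"travel":[-1.5,7.9,0.0],"turn":0,"grip":1},{"travel":[-2.3,11.8,0.0],"turn":1,"grip":1},{"travel":[-3.0,15.8,0.0],"turn":1,"grip":1},{"travel":[-3.8,19.7,0.0],"turn":2,"grip":1}])

```text
time: 23.95
position: [0.4881, 0.1401, 0.1893]
ee_rot: [-0.085, 0.996, -0.0, -0.0]
contact_force: [0.3, -0.4, -3.4]
gripper_width: 0.0156
gripper_force: 60.0
```

Emit:
jog_arm(plan=[{"travel":[-0.6,4.0,0.0],"turn":0,"grip":1},{"travel":[-1.2,7.9,0.0],"turn":0,"grip":1},{"travel":[-1.8,11.9,0.0],"turn":1,"grip":1},{"travel":[-2.4,15.9,0.0],"turn":1,"grip":1},{"travel":[-3.0,19.8,0.0],"turn":2,"grip":1}])

```text
time: 24.45
position: [0.4841, 0.3403, 0.1891]
ee_rot: [-0.068, 0.998, -0.0, -0.0]
contact_force: [0.6, -0.5, -4.3]
gripper_width: 0.0156
gripper_force: 60.0
```

```bash
python3 -c "
from h import *
c,p,D,P=look('w10')
t,Dt=grab_frame('scene');save('sc3.png',t);Q=cloud(cam('scene'),Dt)
s=sense();print(s['position'],yaw_of()+360,s['gripper_width'],s['gripper_force'])
m=(np.hypot(Q[...,0]-.485,Q[...,1]-.339)<.125)&(Q[...,2]>.165)&(Q[...,2]<.182);print(m.sum(),np.median(Q[m],0),cv2.minEnclosingCircle(Q[m][:,:2].astype(np.float32)))
"
```

```text
[0.48357442 0.34231479 0.18863829] 187.93484818557138 0.01566822788719765 59.99501824378967
7951 [0.5032342  0.36612627 0.17530959] ((0.48264265060424805, 0.3441913425922394), 0.1094694659113884)
```

View pics/sc3.png

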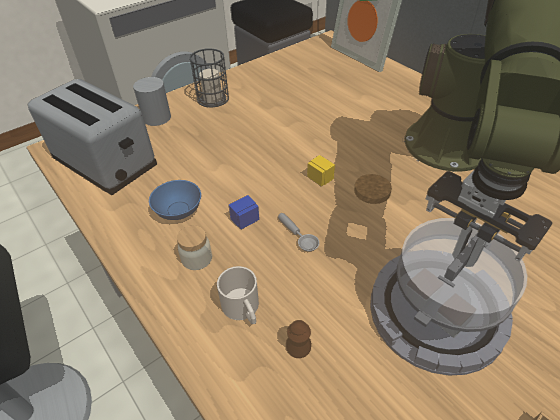

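Emit:
jog_arm(plan=[{"travel":[-0.1,-0.3,3],"turn":0,"grip":1},{"travel":[-0.1,-0.3,5],"turn":0,"grip":1},{"travel":[-0.1,-0.3,7],"turn":0,"grip":1},{"travel":[-0.1,-0.3,7],"turn":0,"grip":1},{"travel":[-0.1,-0.3,7],"turn":0,"grip":1}])

```text
time: 25.05
position: [0.4862, 0.3355, 0.12]
ee_rot: [-0.068, 0.998, -0.0, -0.0]
contact_force: [0.8, -0.0, -3.3]
gripper_width: 0.0152
gripper_force: 60.0
```

```bash
python3 -c "
from h import *
c,p,D,P=look('w11')
t,Dt=grab_frame('scene');Q=cloud(cam('scene'),Dt)
s=sense();print(s['position'],yaw_of()+360,s['contact_force'])
m=(np.hypot(Q[...,0]-.485,Q[...,1]-.339)<.115)&(Q[...,2]>.097)&(Q[...,2]<.11);print(m.sum(),cv2.minEnclosingCircle(Q[m][:,:2].astype(np.float32)))
"
```

```text
[0.48660514 0.33593536 0.12095345] 187.74949927302572 [ 0.28451737 -0.73401355 -2.53480106]
6909 ((0.48548343777656555, 0.33603280782699585), 0.10953398048877716)
```

View pics/w11.png

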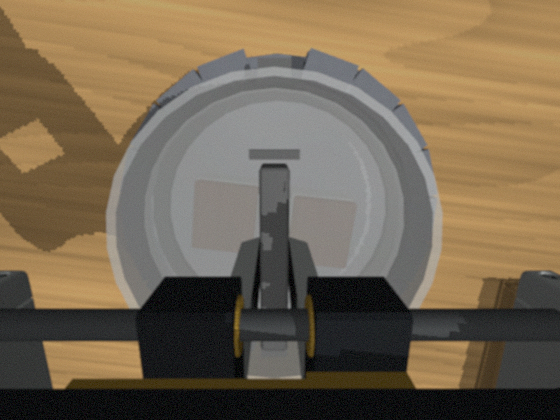

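Emit:
jog_arm(plan=[{"travel":[0.1,0.3,0],"turn":0,"grip":1},{"travel":[0.1,0.3,1],"turn":0,"grip":1},{"travel":[0.1,0.3,2],"turn":0,"grip":1},{"travel":[0.1,0.3,2.6],"turn":0,"grip":1},{"travel":[0.1,0.3,2.6],"turn":0,"grip":1}])

```text
time: 25.65
position: [0.4845, 0.3386, 0.0929]
ee_rot: [-0.068, 0.998, -0.0, -0.0]
contact_force: [-2.9, -1.2, 2.2]
gripper_width: 0.0155
gripper_force: 60.0
```

Emit:
jog_arm(plan=[{"travel":[0,0,0.4],"turn":0,"grip":1},{"travel":[0,0,0.7],"turn":0,"grip":1},{"travel":[0,0,0.7],"turn":0,"grip":1},{"travel":[0,0,0.7],"turn":0,"grip":1}])

```text
time: 26.05
position: [0.4848, 0.3387, 0.0871]
ee_rot: [-0.068, 0.998, 0.0, 0.0]
contact_force: [-3.0, -0.9, 5.9]
gripper_width: 0.0157
gripper_force: 60.0
```

```bash
cat > st.py <<'E'
from h import *
t,Dt=grab_frame('scene');Q=cloud(cam('scene'),Dt)
s=sense();print(s['position'],yaw_of(),s['contact_force'],s['wrist_torque'],s['gripper_width'])
m=(np.hypot(Q[...,0]-.485,Q[...,1]-.339)<.115)&(Q[...,2]>.068)&(Q[...,2]<.088);q=Q[m];print(m.sum(),np.median(q[:,2]),cv2.minEnclosingCircle(q[abs(q[:,2]-np.median(q[:,2]))<.003][:,:2].astype(np.float32)),np.linalg.lstsq(np.c_[q[:,:2],np.ones(len(q))],q[:,2],rcond=None)[0])
E
python3 st.py
```

```text
[0.48476512 0.33874074 0.08709373] -172.24245542900155 [-3.28641157 -1.55125302  4.97724635] [-0.1782846   0.53284195  0.01030958] 0.015536949623250794
6558 0.07351871576110439 ((0.4840124249458313, 0.33766230940818787), 0.10927271842956543) [-0.00153063 -0.00036747  0.07449   ]
```

Emit:
jog_arm(plan=[{"travel":[0.1,0,0.1],"turn":0,"grip":1},{"travel":[0.1,0,0.1],"turn":7,"grip":1},{"travel":[0.1,0,0.1],"turn":14,"grip":1},{"travel":[0.1,0,0.1],"turn":21,"grip":1},{"travel":[0.1,0,0.1],"turn":28,"grip":1}])

```text
time: 26.6
position: [0.4844, 0.3388, 0.0865]
ee_rot: [0.178, 0.984, 0.001, 0.001]
contact_force: [-0.5, 0.3, 6.7]
gripper_width: 0.0153
gripper_force: 60.2
```

```bash
python3 st.py
```

```text
[0.48435548 0.33884339 0.08653751] 159.0473132090135 [-0.01799739  0.18914642  6.02773739] [-0.0669451   0.00575034  0.28711187] 0.015767458358367903
6062 0.07304851592100088 ((0.48370006680488586, 0.3380845785140991), 0.10923796147108078) [-0.00138864 -0.00128777  0.07430841]
```

Turning well; carry on.

Emit:
jog_arm(plan=[{"travel":[0,0,0],"turn":7,"grip":1},{"travel":[0,0,0],"turn":14,"grip":1},{"travel":[0,0,0],"turn":21,"grip":1},{"travel":[0,0,0],"turn":28,"grip":1},{"travel":[0,0,0],"turn":35,"grip":1}])

```text
time: 27.15
position: [0.4843, 0.3388, 0.0865]
ee_rot: [0.465, 0.885, 0.001, 0.001]
contact_force: [0.0, -1.0, 5.6]
gripper_width: 0.0155
gripper_force: 60.2
```

Emit:
jog_arm(plan=[{"travel":[0,0,0],"turn":7,"grip":1},{"travel":[0,0,0],"turn":14,"grip":1},{"travel":[0,0,0],"turn":20,"grip":1},{"travel":[0,0,0],"turn":25,"grip":1},{"travel":[0,0,0],"turn":27,"grip":1}])

```text
time: 27.65
position: [0.4844, 0.3388, 0.0865]
ee_rot: [0.659, 0.752, 0.001, 0.0]
contact_force: [1.0, -0.0, 5.9]
gripper_width: 0.0159
gripper_force: 60.2
```

```bash
python3 st.py; python3 -c "
from h import *
c,p,D,P=look('w12')
t,Dt=grab_frame('top');Q=cloud(cam('top'),Dt);print(R(Q,.485,.339,.09,.108,.07))"
```

```text
[0.48434357 0.33881414 0.08650719] 97.55690856375153 [ 0.49993827 -0.12945344  5.74119013] [-0.05819877  0.08037115  0.62027761] 0.015759171455929
6225 0.0729946775711287 ((0.4834218919277191, 0.340017706155777), 0.10915233939886093) [-0.00221657 -0.00082211  0.07451929]
(133, np.float64(0.09974144704704237), ((0.49139732122421265, 0.3092513680458069), (0.047692976891994476, 0.021211067214608192), 86.31446075439453))
```

View pics/w12.png

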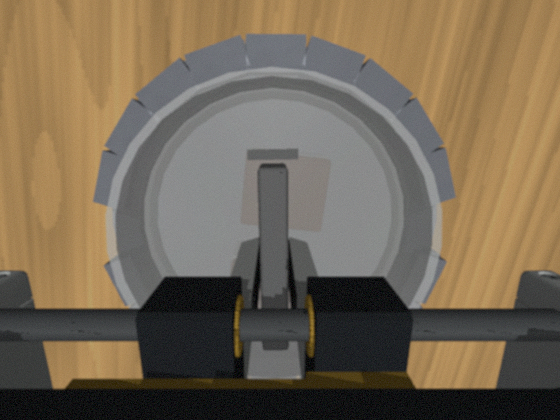

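Emit:
jog_arm(plan=[{"travel":[0,0,0],"turn":2,"grip":1},{"travel":[0,0,-0.1],"turn":2,"grip":1},{"travel":[0,0,-0.2],"turn":2,"grip":1},{"travel":[0,0,-0.3],"turn":2,"grip":5},{"travel":[0,0,-0.3],"turn":2,"grip":5}])

```text
time: 28.3
position: [0.4838, 0.3385, 0.0886]
ee_rot: [0.671, 0.742, 0.0, 0.0]
contact_force: [0.0, 0.1, -0.6]
gripper_width: 0.028
gripper_force: 0.0
```

Emit:
jog_arm(plan=[{"travel":[0,0,0],"turn":0,"grip":5},{"travel":[0,0,0],"turn":0,"grip":5},{"travel":[0,0,-4],"turn":0,"grip":5},{"travel":[0,0,-8],"turn":0,"grip":5},{"travel":[0,0,-12],"turn":0,"grip":5}])

```text
time: 28.8
position: [0.4835, 0.3384, 0.21]
ee_rot: [0.671, 0.742, -0.0, -0.0]
contact_force: [0.6, 0.6, -0.0]
gripper_width: 0.05
gripper_force: 0.0
```

```bash
python3 st.py; python3 -c "
from h import *
c,p,D,P=look('w13')
s=sense();print(R(P,.485,.339,.096,.112,.07))
t,Dt=grab_frame('scene');save('sc4.png',t);Q=cloud(cam('scene'),Dt);print(R(Q,.485,.339,.096,.112,.07))"
```

```text
[0.48519982 0.33947971 0.21732768] 95.75584648549182 [0.77598564 1.22335154 6.68027686] [ 0.04438103 -0.09038159 -0.03381577] 0.049998152564404416
7500 0.07638066864685814 ((0.48374807834625244, 0.3386133015155792), 0.10942476242780685) [-0.00412452 -0.00138462  0.07893985]
(1788, np.float64(0.10479500369280711), ((0.48311686515808105, 0.3403470516204834), (0.015985144302248955, 0.10912016034126282), 6.629504680633545))
(532, np.float64(0.10360150027914726), ((0.4838559925556183, 0.339597225189209), (0.019545886665582657, 0.10920553654432297), 5.7455735206604))
```

View pics/sc4.png

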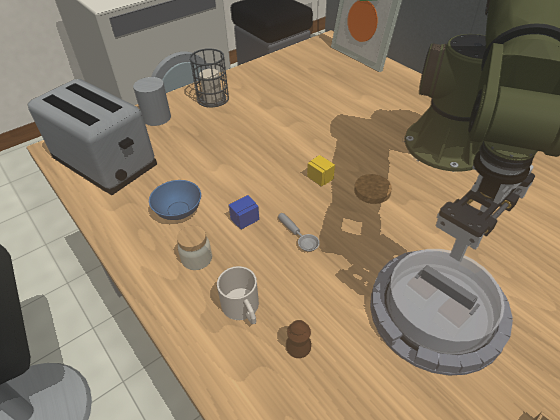

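```bash
python3 -c "
from h import *
print(sense()['contact_force']); print(finish_job())"
```

```text
[-0.50918829 -0.58404675 -1.39219976]
the job is handed in; nothing more can be done
None
```

The job is handed in: both tins present stand lid up in the base, and the cover is locked down about a quarter turn past the gaps, resting about 18 mm above the worktop by camera. The arm is clear and no verdict came back from the hand-in.

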